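# Reload the spring-loaded coaster holder

### The arm

A 6-joint arm with a two-finger parallel gripper is mounted at the origin on the work surface. World frame = base frame: x ahead of the robot, y to its left, z up, the work surface at z = 0. Lengths are in m, angles in rad, forces in N, time in s.
With the tool pointing down it reaches from about 0.325 to 0.775 m from the base axis. Payload 5.5 kg.
Tool frame: the origin (TCP) lies at the very end of the fingers, on their centre line; the grasp point (between the pads) lies 19 mm behind it; z points along the fingers, y is the line along which they close (so a half turn about z gives the same grasp; the last joint's range is limited). The gripper opens to 88 mm and grips with 3 to 60 N. Pads are 20 mm wide; open, the fingers measure 115 mm over their backs; the gripper's body (75 mm by 178 mm) begins 61 mm behind the grasp point.
Start: joints at [1.177, 0.091, 1.231, -0, 1.82, -0.057], TCP at [0.198, 0.566, 0.223] pointing down, gripper open.
Joint ranges: [-2.87, 2.87], [-0.86, 2.18], [0.17, 2.46], [-1.51, 4.65], [0.06, 2.69], [-2.65, 2.65]. Speed limits (rad/s): [2.57, 2.57, 3.01, 3.14, 3.14, 3.14].

### API

Orientations are given as a unit quaternion [w, x, y, z].
In Python, from workcell import r, vision, ticket gives the robot as it stands (r), with the cameras (vision) and the job (ticket).
- The arm moves only by the shell command python3 drive.py 'ROWS' [OPENING] [FORCE]. ROWS is a JSON list that holds a single list of rows (three levels of brackets), with 1 to 12 rows, each of 6 numbers: dx, dy, dz in units of 20 mm, then a rotation vector rx, ry, rz in units of 0.25 rad; each row is the pose to reach, as a shift and turn from the pose commanded when the command began, along the tool's axes at that moment; what a row does not reach only later rows make up. A row lasts 1/12 s, in which the tool goes at most 0.0417 m and 0.125 rad, less where a joint would pass 70% of its speed; a pose out of reach is approached as far as the arm can. OPENING is the opening from 0.0 (shut) to 1.0 (fully open), set as the command begins (- or left out keeps the last). The fingers move at their own pace and stop on an object; FORCE is the grip in N (left out, the last holds). Time passes only in rows, so rows that do not move let the fingers close. It prints the time, the measured TCP pose, the force, the opening and the grip force at its end. Input that does not fit is refused with a message, and nothing moves.
- r.observe(): the state, without advancing time (a new reading comes with each control period).
- vision.capture(name): name is "scene" or "top"; returns a dict with "frame" (400x640x3 uint8, red, green, blue), "fovy" (degrees; the focal length in pixels is half the picture's height over the tangent of half this angle, whatever the lens; pixels are square), "cx", "cy" (the principal point, pixels), "distortion" ([k1, k2, p1, p2, k3] as OpenCV has them; the pictures are not rectified), "view" (4x4, takes a point from world to camera coordinates). Camera axes: x right, y down, z forward; pixel columns grow to the right and rows downward; lengths in m; the calibration is good to about 2 mm. A picture is of the moment at which its call begins. There is no depth.
- ticket.sign_off(): hands the job in; it is judged then, once.
The state is a dict: "t": time; "joint_positions": joint angles; "qd": joint speeds; "effort": joint torques, N m; "eef_pos": TCP position; "ee_rot": TCP orientation; "wrist_force": force on the tool from outside, world axes, zero at the start; "ft_torque": the same for the moment, N m; "finger_gap": opening from 0.0 (shut) to 1.0 (fully open); "gripper_force": force on a finger pad.
Only numpy, scipy, OpenCV 4.12 (cv2) and the standard library are available. Lean on these libraries where they do the work, as an engineer would, in place of code of your own. Each camera call takes 0.05 s, during which the arm holds its last target. There are 200 camera calls.

### The job

Load both loose coasters into the leaning spring-loaded coaster holder, whose head may be clamped a little higher or lower, one at a time: lay each one in the mouth, then press it squarely down past the two sprung lips by feel until they snap shut over it and it stays in by itself. Press gently, without ramming the holder or pushing hard against its bottom stop, and leave the mug, canister, teapot and kettle where they stand.

Things in the scene. Friction and masses are not known exactly. Their poses are not given: they have to be found in the camera images.
- stem: Leaning stem of the coaster holder, fixed on a dark foot (120 x 100 x 12 mm). z is the loading axis, leaning 25 deg towards the robot; y is level; x points up and back. The head (cage, lips, spring plate) is clamped on it H higher than its lowest setting; H is 0 to 12 mm, not measured, does not change. Origin: on the axis, 75 mm above the counter, at the lips' undersides if H = 0.
- mouth_low (a point): Where the mouth's centre would be with H = 0 (24 mm along z; axes as the stem's). The head, heights from the lips' undersides: four round bars, 8 mm thick, domed tops at 24 mm, at x = +-28.5, y = +-22.3 mm, 1.2 mm play round a coaster. Level bands at y = +-35 to +-40, 65 mm long, 2 to 8 mm high; above them the sides are open (49 mm clear) for fingers pinching a coaster along y.
- mouth_high (a point): The mouth's centre if H = 12 mm (36 mm along z). Lips: two white wedges, 22 mm wide, at +x and -x, reach 4 mm over a coaster, sprung outwards; tops slope 25 deg off the axis from 1.5 to 17 mm up. A coaster laid in waits on them, underside 10 mm up; shut fingertips on its middle press it past with 4 to 10 N along -z; they snap shut when its top is below them. Uprights behind: |x| = 41 to 52 mm.
- follower (a joint): White round spring plate in the head under the coasters; value in m, 0 when empty (top 1 mm below the lips' undersides), growing as it is pressed down: about 0.009 with one coaster held, 0.019 with two, firm stop at 0.023, so the second coaster can go only 4 mm below the lips, the first 14 mm. The spring pushes back with 2.2 N at 0 and 4.9 N at the stop.
- coaster_a_mid (a point): Round flat coaster of hard grey plastic with a thin cork inlay on top (one of two alike): diameter 62 mm, thickness 10 mm, about 35 g, lying flat on the counter at the start. This point is its centre (5 mm above its underside); z is its axis. Both coasters look the same and may go in in either order.
- coaster_b_mid (a point): Round flat coaster of hard grey plastic with a thin cork inlay on top (one of two alike): diameter 62 mm, thickness 10 mm, about 35 g, lying flat on the counter at the start. This point is its centre (5 mm above its underside); z is its axis. Both coasters look the same and may go in in either order.
- mug: White ceramic mug with a chipped rim, 80 mm across, 92 mm high, handle to its +y; a bystander, leave it alone. Origin: centre of its underside.
- canister: Closed aluminium canister with a knurled twist cap, 91 mm across, 143 mm high; a bystander, leave it alone. Origin: centre of its underside.
- teapot: Glass teapot with a steel lid, 124 mm across, 122 mm high, spout to its -y, handle to its +y, each reaching about 105 mm from the middle; a bystander, leave it alone. Origin: centre of its underside.
- kettle: Cordless steel kettle on its black base, 170 mm across, 215 mm high, handle reaching 125 mm to its -y, spout 100 mm to its +y; a bystander, leave it alone. Origin: centre of its underside.

How it is judged:
By the outcome, as a careful person would: the job done as asked, in the order asked, and still so for the second after the job is handed in, with the robot touching nothing.
It also fails if it takes over 72 s, if anything falls off the work surface, if the arm or the gripper's body presses on something with over 40 N, if the wrist force passes 120 N, or if a joint passes its speed limit or range.

## Working session

There is one attempt and no reset: what is moved stays moved. The work goes in short steps, Python scripts to look and compute and a shell command to move; the robot and the scene stay as the last step left them, time stands still between calls to the robot, and variables do not carry over. Pictures are saved under pics/ and viewed, at most 10 in all, crops included, and the job is handed in when it is done.

```bash
ls; mkdir -p pics; python3 - <<'E'
from workcell import r, vision, ticket
import cv2,json,numpy as np
o=r.observe();print(o)
for n in("scene","top"):
    c=vision.capture(n);cv2.imwrite(f"pics/{n}0.png",c["frame"][...,::-1])
    print(n,{k:np.array(v).round(4).tolist() for k,v in c.items() if k!="frame"})
E
```

```text
drive.py
pics
workcell.py
{'t': 0.0, 'joint_positions': array([ 1.17731962e+00,  9.18694455e-02,  1.23190383e+00,  1.36675614e-05,
        1.81985226e+00, -5.67168670e-02]), 'qd': array([ 2.21946393e-05,  1.84458095e-03,  9.67363067e-04,  7.02044485e-04,
       -1.74626782e-04, -3.09364025e-04]), 'effort': array([ 1.27031355e-03, -4.46456587e+01, -4.06442928e+01,  6.97904779e-02,
        2.90826440e-02, -1.41130595e-04]), 'eef_pos': array([0.19814141, 0.56599743, 0.22149045]), 'ee_rot': array([-2.33328566e-04,  1.67583658e-01,  9.85857335e-01, -9.89323191e-04]), 'wrist_force': array([-0.47030179, -0.28141509, -0.16609329]), 'ft_torque': array([-0.04827635, -0.03359182,  0.00390257]), 'gripper_force': 0.0, 'finger_gap': 1.0019885510020472}
scene {'fovy': 46.9919, 'cx': 316.1419, 'cy': 201.1037, 'distortion': [-0.025, 0.0, 0.0, 0.0, 0.0], 'view': [[0.5725, 0.8198, 0.0143, -0.3126], [0.5476, -0.3693, -0.7508, -0.276], [-0.6102, 0.4377, -0.6603, 1.9335], [0.0, 0.0, 0.0, 1.0]]}
top {'fovy': 44.0095, 'cx': 323.1697, 'cy': 199.2003, 'distortion': [0.0137, 0.0, 0.0, 0.0, 0.0], 'view': [[-0.0166, -0.9996, 0.0241, -0.0605], [-0.9983, 0.0152, -0.0559, 0.5936], [0.0555, -0.025, -0.9981, 1.5581], [0.0, 0.0, 0.0, 1.0]]}
```

View pics/scene0.png

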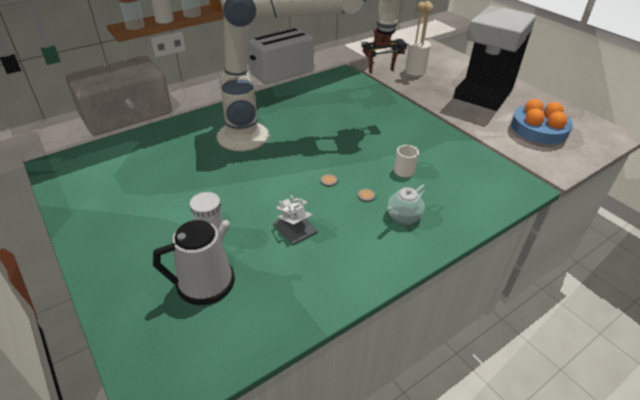

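View pics/top0.png

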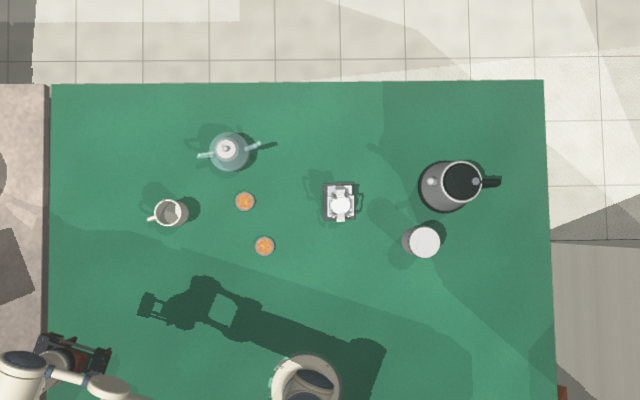

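The scene picture shows coasters at about (329,180) and (367,195), and the holder at (293,215). In the top picture the coasters are at (245,201) and (264,246), and the holder is at (340,203) with its foot spanning x 325–356, y 183–220.

```bash
cat > h.py <<'E'
from workcell import r, vision, ticket
import cv2,numpy as np
from scipy.spatial.transform import Rotation as R
def K(c):
    h=200/np.tan(np.radians(c["fovy"])/2);return np.array([[h,0,c["cx"]],[0,h,c["cy"]],[0,0,1]])
def proj(c,P):
    V=np.array(c["view"]);return cv2.projectPoints(np.atleast_2d(np.float64(P)),cv2.Rodrigues(V[:3,:3])[0],V[:3,3],K(c),np.array(c["distortion"]))[0][:,0]
def ray(c,uv):
    V=np.array(c["view"]);n=cv2.undistortPoints(np.float64([[uv]]),K(c),np.array(c["distortion"]))[0,0]
    return -V[:3,:3].T@V[:3,3],V[:3,:3].T@np.r_[n,1]
def plane(c,uv,z):
    o,d=ray(c,uv);return o+d*(z-o[2])/d[2]
def tri(c1,u1,c2,u2):
    A=np.zeros((3,3));b=np.zeros(3);
    for c,u in((c1,u1),(c2,u2)):
        o,d=ray(c,u);d/=np.linalg.norm(d);M=np.eye(3)-np.outer(d,d);A+=M;b+=M@o
    return np.linalg.solve(A,b)
E
python3 - <<'E'
from h import *
C={n:vision.capture(n) for n in("scene","top")}
for n,c in C.items():
    hsv=cv2.cvtColor(c["frame"],cv2.COLOR_RGB2HSV)
    m=((hsv[...,0]<25)&(hsv[...,1]>70)&(hsv[...,2]>90)).astype(np.uint8)
    k,_,s,ce=cv2.connectedComponentsWithStats(m)
    for i in range(1,k):
        if 40<s[i,4]<500:
            print(n,s[i],ce[i].round(1),plane(c,ce[i],.010).round(4))
a=cv2.resize(C["scene"]["frame"][190:245,265:325],(600,550),interpolation=cv2.INTER_CUBIC)
b=cv2.resize(C["top"]["frame"][175:230,310:370],(600,550),interpolation=cv2.INTER_CUBIC)
cv2.imwrite("pics/c1.png",a[...,::-1]);cv2.imwrite("pics/c2.png",b[...,::-1])
E
```

```text
scene [417   1  16  42 241] [424.3  12.9] [-0.6302  1.703   0.01  ]
scene [323 175  13   9  87] [328.7 179. ] [0.451  0.1228 0.01  ]
scene [360 190  13   9  96] [366. 194.] [0.5945 0.1832 0.01  ]
scene [  0 248  15   9  45] [  4.7 251.9] [ 0.1814 -0.9253  0.01  ]
scene [  0 259  13  21  41] [  6.7 269.9] [ 0.2646 -0.9314  0.01  ]
top [237 194  16  15 192] [244.2 201. ] [0.5911 0.1814 0.01  ]
top [257 239  15  15 193] [264. 246.] [0.4472 0.12   0.01  ]
top [560 387   8  13  58] [564.2 394.4] [-0.0342 -0.819   0.01  ]
```

View pics/c1.png

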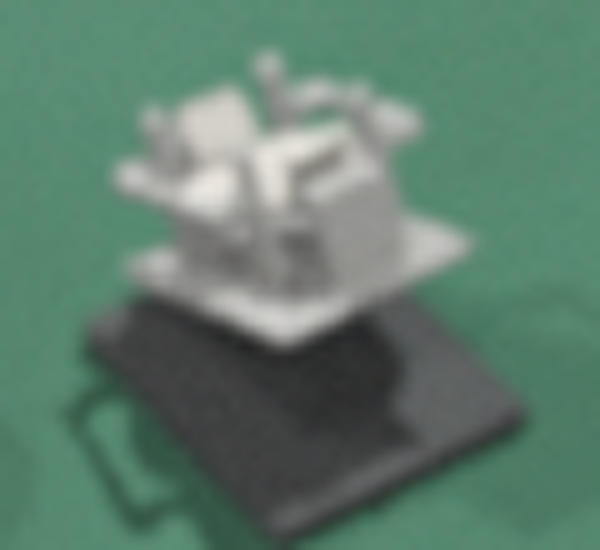

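View pics/c2.png

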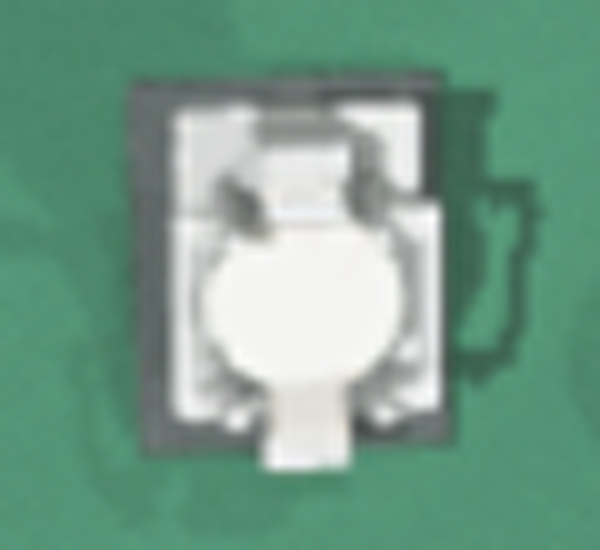

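Scene crop: the near-side bar tips are at about (267,65) and (155,120). Top crop: the round plate centre is at (305,305), the near bar tips at (240,412) and (380,412), and the foot corners at (132,80), (443,75), (143,455) and (455,445).

```bash
cat >> h.py <<'E'
def down(yaw,tilt=0):  # tool y at yaw(deg), z down; tilt: leaning (deg) with z forward along yaw-90 side
    y=np.array([np.cos(np.radians(yaw)),np.sin(np.radians(yaw)),0]);t=np.radians(tilt)
    f=np.array([y[1],-y[0],0]); z=np.sin(t)*f+np.array([0,0,-np.cos(t)])
    return np.c_[np.cross(y,z),y,z]
def rel(p,Rt):
    o=r.observe();q=o["ee_rot"];R0=R.from_quat(q[[1,2,3,0]]).as_matrix()
    print("t",round(o["t"],2),"d",(R0.T@(np.array(p)-o["eef_pos"])).round(4),"rv",R.from_matrix(R0.T@Rt).as_rotvec().round(4))
E
python3 - <<'E'
from h import *
cs,ct=[vision.capture(n) for n in("scene","top")]
S=lambda x,y:np.array([265+x/10-.5,190+y/10-.5]); T=lambda x,y:np.array([310+x/10-.5,175+y/10-.5])
f=[plane(ct,T(*p),.012) for p in((132,80),(443,75),(143,455),(455,445))];print(np.round(f,4), "c",np.mean(f,0))
print("yaw L,R",[np.degrees(np.arctan2(*(b-a)[[1,0]])) for a,b in((f[2],f[0]),(f[3],f[1]))], "near,far",[np.degrees(np.arctan2(-(b-a)[0],(b-a)[1])) for a,b in((f[1],f[0]),(f[3],f[2]))])
print("bar +y",tri(cs,S(267,65),ct,T(240,412)),"bar -y",tri(cs,S(155,120),ct,T(380,412)))
for H in(0,6,12):print(H,"disc",plane(ct,T(305,305),.075+(H-1)/1e3*.906))
rel((.449,.1214,.06),down(0));rel((.449,.1214,.06),down(90))
E
```

```text
[[ 0.6464 -0.0695  0.012 ]
 [ 0.6465 -0.1692  0.012 ]
 [ 0.5264 -0.071   0.012 ]
 [ 0.528  -0.1706  0.012 ]] c [ 0.58681572 -0.12006281  0.012     ]
yaw L,R [np.float64(0.7267526035704052), np.float64(0.7043913571197374)] near,far [np.float64(0.09520708008696059), np.float64(0.903790500592018)]
bar +y [ 0.53850989 -0.09725932  0.09520362] bar -y [ 0.53790604 -0.1398247   0.09186248]
0 disc [ 0.57074973 -0.11988366  0.074094  ]
6 disc [ 0.57051422 -0.11956341  0.07953   ]
12 disc [ 0.57027872 -0.11924315  0.084966  ]
t 0.3 d [-0.3837 -0.3369  0.1625] rv [-6.000e-04  4.000e-04  1.234e+00]
t 0.3 d [-0.3837 -0.3369  0.1625] rv [-6.000e-04 -2.000e-04 -3.368e-01]
```

The manual's scale: shifts go in units of 20 mm and turns go in units of 0.25 rad. Converting my numbers, -0.384 m is -19.2, -0.337 m is -16.85, 1.234 rad is 4.936.

```bash
python3 drive.py '[[[-19.2,-16.85,8.1,0,0,4.936],[-19.2,-16.85,8.1,0,0,4.936],[-19.2,-16.85,8.1,0,0,4.936],[-19.2,-16.85,8.1,0,0,4.936],[-19.2,-16.85,8.1,0,0,4.936],[-19.2,-16.85,8.1,0,0,4.936],[-19.2,-16.85,8.1,0,0,4.936],[-19.2,-16.85,8.1,0,0,4.936],[-19.2,-16.85,8.1,0,0,4.936],[-19.2,-16.85,8.1,0,0,4.936],[-19.2,-16.85,8.1,0,0,4.936],[-19.2,-16.85,8.1,0,0,4.936]]]' 1.0
python3 drive.py '[[[0,0,0,0,0,0],[0,0,0,0,0,0],[0,0,0,0,0,0]]]'
python3 -c "
from h import *
rel((.449,.1214,.004),down(0));print(r.observe()['wrist_force'])"
```

```text
t: 1.3
eef_pos: [0.4331, 0.1494, 0.0712]
ee_rot: [0.0, 0.707, 0.707, 0.0]
wrist_force: [0.4, 0.5, 0.4]
finger_gap: 0.999
gripper_force: 0.0
t: 1.55
eef_pos: [0.4324, 0.1514, 0.0717]
ee_rot: [-0.0, 0.707, 0.707, 0.0]
wrist_force: [0.1, -0.1, 0.7]
finger_gap: 0.999
gripper_force: 0.0
t 1.55 d [-0.0301  0.0166  0.0677] rv [-0.0001 -0.0006 -0.0009]
[ 0.06988378 -0.12439279  0.67566692]
```

In the tool's units: 0.0675 m is 3.375, 0.05 m is 2.5.

```bash
python3 drive.py '[[[-1.5,0.83,1.5,0,0,0],[-1.5,0.83,2.5,0,0,0],[-1.5,0.83,3.375,0,0,0],[-1.5,0.83,3.375,0,0,0],[-1.5,0.83,3.375,0,0,0],[-1.5,0.83,3.375,0,0,0]]]'
python3 drive.py '[[[0,0,0,0,0,0],[0,0,0,0,0,0],[0,0,0,0,0,0],[0,0,0,0,0,0],[0,0,0,0,0,0],[0,0,0,0,0,0]]]' 0.6 5
```

```text
t: 2.05
eef_pos: [0.4494, 0.1225, 0.0054]
ee_rot: [0.0, 0.706, 0.708, 0.001]
wrist_force: [-0.2, -1.1, 0.1]
finger_gap: 0.999
gripper_force: 0.0
t: 2.55
eef_pos: [0.4493, 0.1213, 0.0044]
ee_rot: [0.0, 0.707, 0.707, 0.0]
wrist_force: [-0.8, 0.2, 1.5]
finger_gap: 0.704
gripper_force: 5.0
```

```bash
python3 drive.py '[[[0,0,0,0,0,0],[0,0,0,0,0,0],[0,0,0,0,0,0],[0,0,0,0,0,-0.5],[0,0,0,0,0,-1],[0,0,0,0,0,-1.5],[0,0,0,0,0,-2],[0,0,0,0,0,-2.5],[0,0,0,0,0,-3],[0,0,0,0,0,-3.5]]]' 1.0
python3 drive.py '[[[0,0,0,0,0,-0.5],[0,0,0,0,0,-1],[0,0,0,0,0,-1.5],[0,0,0,0,0,-2],[0,0,0,0,0,-2.5],[0,0,0,0,0,-2.8],[0,0,0,0,0,-2.8],[0,0,0,0,0,-2.8]]]' 
python3 drive.py '[[[0,0,0,0,0,0],[0,0,0,0,0,0],[0,0,0,0,0,0],[0,0,0,0,0,0],[0,0,0,0,0,0],[0,0,0,0,0,0]]]' 0.6 5
```

```text
t: 3.38
eef_pos: [0.449, 0.1211, 0.0038]
ee_rot: [-0.0, 0.338, 0.941, -0.0]
wrist_force: [0.0, -0.1, -0.9]
finger_gap: 1.0
gripper_force: 0.0
t: 4.05
eef_pos: [0.449, 0.1211, 0.0039]
ee_rot: [-0.0, -0.001, 1.0, -0.0]
wrist_force: [0.8, 0.1, 0.2]
finger_gap: 0.997
gripper_force: 0.0
t: 4.55
eef_pos: [0.4491, 0.1212, 0.004]
ee_rot: [-0.0, -0.002, 1.0, 0.0]
wrist_force: [0.6, -0.2, 0.3]
finger_gap: 0.703
gripper_force: 5.0
```

```bash
python3 - <<'E'
from h import *
c=vision.capture("scene")
hsv=cv2.cvtColor(c["frame"],cv2.COLOR_RGB2HSV)
m=((hsv[...,0]<25)&(hsv[...,1]>70)&(hsv[...,2]>60)).astype(np.uint8)
k,_,s,ce=cv2.connectedComponentsWithStats(m)
for i in range(1,k):
    if 20<s[i,4]<500 and 300<ce[i][0]<400: print(s[i],ce[i].round(1),plane(c,ce[i],.010).round(4))
cv2.imwrite("pics/d.png",cv2.resize(c["frame"][100:220,270:400],(780,720),interpolation=cv2.INTER_CUBIC)[:600,:,::-1])
E
```

```text
[317 141  16  19 137] [322.8 151.1] [0.2933 0.2087 0.01  ]
[333 149   8   5  23] [336.5 150.7] [0.3213 0.2563 0.01  ]
[307 163  29  22 162] [323.  176.8] [0.4286 0.1131 0.01  ]
[360 190  13   9  97] [366.  193.9] [0.5944 0.1834 0.01  ]
```

View pics/d.png

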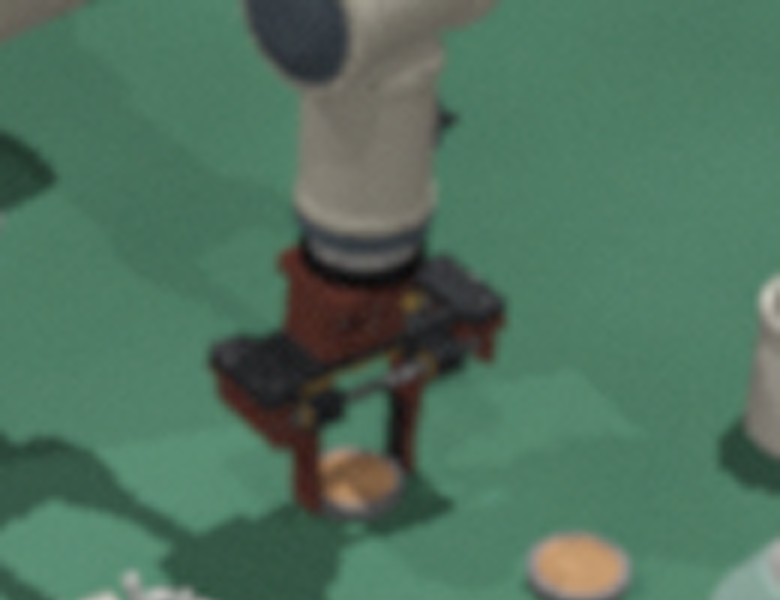

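Picture d shows coaster A pinched between the fingers, with its ellipse centre at about crop (355,481), and coaster B at (578,567).

```bash
python3 - <<'E'
from h import *
cs,ct=[vision.capture(n) for n in("scene","top")]
print("A now scene",plane(cs,(328.6,179.9),.01))
S=lambda x,y:np.array([265+x/10-.5,190+y/10-.5]); T=lambda x,y:np.array([310+x/10-.5,175+y/10-.5])
def tri2(u,v,bs,bt):
    A=np.zeros((3,3));b=np.zeros(3)
    for c,w,off in((cs,u,bs),(ct,v,bt)):
        o,d=ray(c,w);o=o-np.r_[off,0];d/=np.linalg.norm(d);M=np.eye(3)-np.outer(d,d);A+=M;b+=M@o
    return np.linalg.solve(A,b)
for bs,bt in(((0,0),(0,0)),((.003,0),(-.0005,-.0025)),((.002,.001),(-.0018,-.0013))):
    P=[tri2(S(267,65),T(240,412),bs,bt),tri2(S(155,120),T(380,412),bs,bt)];m=np.mean(P,0)
    H=((m[2]-.075+.012)/.9063-.024); ox=m[0]+.0258+.4226*(.024+H)
    d=plane(ct,T(305,305),.075+(H-.001)*.906)-np.r_[bt,0]
    print(np.round(m,4),"H",H.round(4),"ox",ox.round(4),"disc ox",(d[0]+.4226*(H-.001)).round(4),"y",d[1].round(4))
E
```

```text
A now scene [0.4550616  0.11952734 0.01      ]
[ 0.5382 -0.1185  0.0935] H 0.0097 ox 0.5782 disc ox 0.574 y -0.1194
[ 0.5376 -0.1177  0.0948] H 0.0111 ox 0.5782 disc ox 0.5751 y -0.1168
[ 0.5389 -0.1188  0.0951] H 0.0114 ox 0.5797 disc ox 0.5765 y -0.118
```

```bash
python3 drive.py '[[[0,0,-1,0,0,0],[0,0,-2.5,0,0,0],[0,0,-4,0,0,0],[0,0,-6,0,0,0],[0,0,-7.5,0,0,0],[0,0,-7.5,0,0,0]]]' - 10
python3 -c "
from h import *
rel((.552,-.1183,.1285),down(90.6,25));o=r.observe();print(o['wrist_force'],o['finger_gap'])"
```

```text
t: 5.2
eef_pos: [0.4518, 0.1217, 0.1618]
ee_rot: [0.006, -0.002, 1.0, 0.001]
wrist_force: [0.2, -0.2, 0.7]
finger_gap: 0.701
gripper_force: 10.0
t 5.2 d [-0.0989 -0.2405  0.0339] rv [ 0.0007 -0.425  -0.0067]
[ 0.17827043 -0.21698084  0.70370511] 0.70107726582243
```

In the tool's units: -0.24 m is -12, -0.2 m is -10, -0.425 rad is -1.7.

```bash
python3 drive.py '[[[-1,-2,0,0,-0.4,0],[-2,-4,0,0,-0.8,0],[-2.5,-6,0,0,-1.2,0],[-3.5,-8,0,0,-1.68,-0.028],[-4.5,-10,0.5,0,-1.7,-0.028],[-5,-12,1,0,-1.7,-0.028],[-5,-12,1.3,0,-1.7,-0.028],[-5,-12,1.3,0,-1.7,-0.028],[-5,-12,1.3,0,-1.7,-0.028],[-5,-12,1.3,0,-1.7,-0.028]]]'
python3 -c "
from h import *
rel((.552,-.1183,.1285),down(90.6,25));o=r.observe();print(o['wrist_force'],o['finger_gap'])
for n,x,y in(('scene',245,150),('top',290,155)):
    c=vision.capture(n);cv2.imwrite('pics/e_'+n+'.png',cv2.resize(c['frame'][y:y+100,x:x+100],(590,590),interpolation=cv2.INTER_CUBIC)[...,::-1])
"
```

```text
t: 6.03
eef_pos: [0.55, -0.1176, 0.128]
ee_rot: [0.211, -0.006, 0.978, 0.001]
wrist_force: [0.7, -0.1, -0.0]
finger_gap: 0.703
gripper_force: 10.0
t 6.03 d [-0.002  -0.0007  0.0004] rv [-0.0004 -0.0116  0.0012]
[ 0.70958813 -0.10268671 -0.03285658] 0.7028052370071789
```

View pics/e_scene.png

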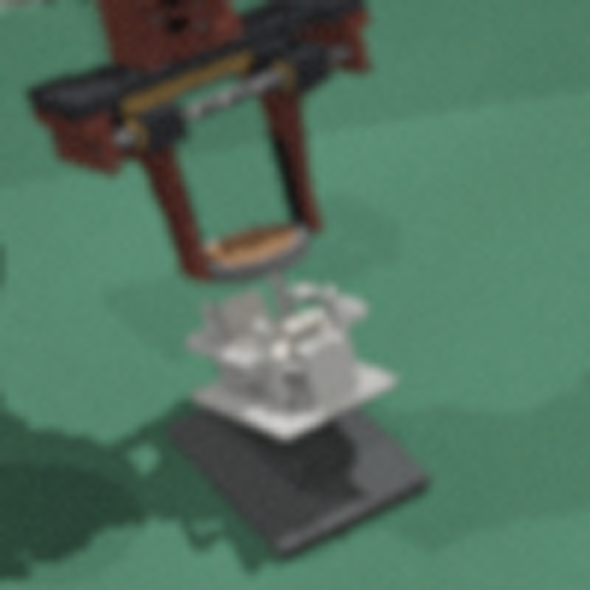

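Picture e_scene shows the tilted coaster above the mouth, centred at about (257,252), with the bar tips centred near (266,296).

In the tool's units: 0.012 m is 0.6, 0.01 m is 0.5.

```bash
python3 drive.py '[[[0,0,0.25,0,0,0],[0,0,0.5,0,0,0],[0,0,0.6,0,0,0],[0,0,0.6,0,0,0]]]' - 6
python3 - <<'E'
from h import *
O=np.array([.577,-.118,.075]);Rt=down(90.6,25);o=r.observe();p=Rt.T@(o['eef_pos']-O)
print("tool-axes off axis x,y",p[:2].round(4),"underside s",(-p[2]-.004).round(4),"f tool",(Rt.T@o['wrist_force']).round(2))
rel(O-Rt[:,2]*.045,Rt)
cs,ct=vision.capture("scene"),vision.capture("top")
C=o['eef_pos']-.001*Rt[:,2]
a,b=proj(cs,[C,C+Rt[:,2]*.03]);print("scene C",a,"along 30mm",b-a)
E
```

```text
t: 6.47
eef_pos: [0.5549, -0.1177, 0.116]
ee_rot: [0.21, -0.006, 0.978, 0.001]
wrist_force: [-0.4, 0.4, -0.1]
finger_gap: 0.704
gripper_force: 6.0
tool-axes off axis x,y [0.0027 0.0006] underside s 0.0425 f tool [ 0.4   0.44 -0.07]
t 6.47 d [-0.0028 -0.0006  0.0015] rv [-0.0002 -0.0127  0.0017]
scene C [287.93289392 195.87476828] along 30mm [2.36950458 8.54309223]
```

In the tool's units: 0.004 m is 0.2, -0.003 m is -0.15, -0.0127 rad is -0.0508.

```bash
python3 drive.py '[[[-0.15,-0.03,0,0,-0.0508,0],[-0.15,-0.03,0.15,0,-0.0508,0],[-0.15,-0.03,0.2,0,-0.0508,0],[-0.15,-0.03,0.2,0,-0.0508,0]]]'
cat > st.py <<'E'
from h import *
O=np.array([.577,-.118,.075]);Rt=down(90.6,25);o=r.observe();p=Rt.T@(o['eef_pos']-O)
print("off x,y",p[:2].round(4),"tcp s",-p[2].round(4),"f tool",(Rt.T@o['wrist_force']).round(2),"tq",(Rt.T@o['ft_torque']).round(3),"gap",o['finger_gap'].round(3))
rel(O-Rt[:,2]*.045,Rt)
E
python3 st.py
python3 drive.py '[[[0,0,0.1,0,0,0],[0,0,0.2,0,0,0],[0,0,0.2,0,0,0]]]' ; python3 st.py
```

```text
t: 6.9
eef_pos: [0.5593, -0.1189, 0.1142]
ee_rot: [0.217, -0.005, 0.976, 0.001]
wrist_force: [0.2, -1.0, 0.2]
finger_gap: 0.702
gripper_force: 6.0
t: 7.15
eef_pos: [0.561, -0.1188, 0.1105]
ee_rot: [0.217, -0.005, 0.976, 0.001]
wrist_force: [-0.1, 0.8, -0.3]
finger_gap: 0.703
gripper_force: 6.0Traceback (most recent call last):
  File "st.py", line 3, in <module>
    print("off x,y",p[:2].round(4),"tcp s",-p[2].round(4),"f tool",(Rt.T@o['wrist_force']).round(2),"tq",(Rt.T@o['ft_torque']).round(3),"gap",o['finger_gap'].round(3))
                                                                                                                                              ^^^^^^^^^^^^^^^^^^^^^
AttributeError: 'float' object has no attribute 'round'
Traceback (most recent call last):
  File "st.py", line 3, in <module>
    print("off x,y",p[:2].round(4),"tcp s",-p[2].round(4),"f tool",(Rt.T@o['wrist_force']).round(2),"tq",(Rt.T@o['ft_torque']).round(3),"gap",o['finger_gap'].round(3))
                                                                                                                                              ^^^^^^^^^^^^^^^^^^^^^
AttributeError: 'float' object has no attribute 'round'
```

```bash
sed -i "s/o\['finger_gap'\].round(3)/round(o['finger_gap'],3)/" st.py; python3 st.py
for i in 1; do :; done
python3 drive.py '[[[0,0,0.1,0,0,0],[0,0,0.15,0,0,0],[0,0,0.15,0,0,0]]]' ; python3 st.py
```

```text
off x,y [-0.0005 -0.0007] tcp s 0.0389 f tool [0.24 0.78 0.21] tq [ 0.023  0.169 -0.004] gap 0.703
t 7.15 d [ 0.0005  0.0007 -0.0061] rv [-0.0009  0.0007  0.001 ]
t: 7.4
eef_pos: [0.5623, -0.1188, 0.108]
ee_rot: [0.217, -0.006, 0.976, 0.001]
wrist_force: [-1.3, -0.1, 0.1]
finger_gap: 0.704
gripper_force: 6.0
off x,y [-0.0006 -0.0006] tcp s 0.0361 f tool [ 1.18 -0.08 -0.61] tq [-0.059  0.35   0.025] gap 0.704
t 7.4 d [ 0.0006  0.0006 -0.0089] rv [-0.0009  0.0009  0.0011]
```

```bash
python3 drive.py '[[[0,0,0.05,0,0,0],[0,0,0.1,0,0,0],[0,0,0.1,0,0,0]]]' >/dev/null; python3 st.py
python3 drive.py '[[[0,0,0.05,0,0,0],[0,0,0.1,0,0,0],[0,0,0.1,0,0,0]]]' >/dev/null; python3 st.py
```

```text
off x,y [-0.0005 -0.0005] tcp s 0.0341 f tool [ 2.09  0.96 -0.78] tq [-0.149  0.457  0.004] gap 0.708
t 7.65 d [ 0.0005  0.0005 -0.0109] rv [-0.0007  0.0006  0.0011]
off x,y [-0.0006 -0.0005] tcp s 0.0321 f tool [ 1.79  1.33 -0.07] tq [-0.256  0.512  0.014] gap 0.704
t 7.9 d [ 0.0006  0.0005 -0.0129] rv [-0.0007  0.001   0.0011]
```

In the tool's units: 0.002 m is 0.1, 0.001 m is 0.05.

```bash
python3 drive.py '[[[0.05,0.025,0,0,0,0],[0.05,0.025,0.05,0,0,0],[0.05,0.025,0.1,0,0,0],[0.05,0.025,0.1,0,0,0]]]' >/dev/null; python3 st.py
python3 drive.py '[[[0,0,0.05,0,0,0],[0,0,0.1,0,0,0],[0,0,0.1,0,0,0]]]' >/dev/null; python3 st.py
```

```text
off x,y [ 0.0002 -0.0003] tcp s 0.0302 f tool [0.3  0.4  1.37] tq [-0.102  0.39  -0.014] gap 0.7
t 8.23 d [-0.0002  0.0003 -0.0148] rv [-0.0012  0.0013  0.001 ]
off x,y [ 0.0002 -0.0002] tcp s 0.0281 f tool [0.13 0.51 0.12] tq [-0.064  0.363 -0.003] gap 0.7
t 8.48 d [-0.0002  0.0002 -0.0169] rv [-0.001   0.0012  0.001 ]
```

In the tool's units: 0.002 m is 0.1, 0.001 m is 0.05.

```bash
python3 drive.py '[[[0.015,0,0.05,0,0,0],[0.015,0,0.1,0,0,0],[0.015,0,0.1,0,0,0]]]' >/dev/null; python3 st.py
python3 drive.py '[[[0,0,0.05,0,0,0],[0,0,0.075,0,0,0],[0,0,0.075,0,0,0]]]' >/dev/null; python3 st.py
```

```text
off x,y [ 0.0002 -0.0003] tcp s 0.0263 f tool [0.3  0.6  1.88] tq [-0.093  0.163 -0.005] gap 0.708
t 8.73 d [-0.0003  0.0002 -0.0187] rv [-0.0012  0.0019  0.0011]
off x,y [ 0.     -0.0002] tcp s 0.0252 f tool [ 0.49  0.25 -1.98] tq [-0.213  0.293  0.006] gap 0.704
t 8.98 d [-0.0001  0.0002 -0.0198] rv [-0.0012  0.0021  0.0013]
```

In the tool's units: 0.0015 m is 0.075, 0.001 m is 0.05.

```bash
python3 drive.py '[[[0,0,0.05,0,0,0],[0,0,0.075,0,0,0],[0,0,0.075,0,0,0]]]' >/dev/null; python3 st.py
```

```text
off x,y [ 0.     -0.0002] tcp s 0.0235 f tool [-0.43  0.92 -2.39] tq [-0.194  0.111 -0.011] gap 0.701
t 9.23 d [-0.0001  0.0002 -0.0215] rv [-0.0012  0.0023  0.0012]
```

In the tool's units: -0.03 m is -1.5, -0.035 m is -1.75.

```bash
python3 drive.py '[[[0,0,0,0,0,0],[0,0,0,0,0,0],[0,0,-0.5,0,0,0],[0,0,-1,0,0,0],[0,0,-1.5,0,0,0],[0,0,-1.75,0,0,0],[0,0,-1.75,0,0,0]]]' 0.95 6;  python3 drive.py '[[[0,0,0,0,0,0],[0,0,0,0,0,0],[0,0,0,0,0,0],[0,0,0,0,0,0],[0,0,0,0,0,0],[0,0,0,0,0,0],[0,0,0,0,0,0],[0,0,0,0,0,0]]]' 0 6; python3 st.py
python3 - <<'E'
from h import *
for n,x,y in(('scene',245,150),):
    c=vision.capture(n);cv2.imwrite('pics/f_'+n+'.png',cv2.resize(c['frame'][y:y+100,x:x+100],(590,590),interpolation=cv2.INTER_CUBIC)[...,::-1])
E
```

```text
t: 9.82
eef_pos: [0.5524, -0.1189, 0.1306]
ee_rot: [0.219, -0.006, 0.976, -0.0]
wrist_force: [0.9, 0.0, 0.2]
finger_gap: 0.951
gripper_force: 0.0
t: 10.48
eef_pos: [0.5519, -0.1184, 0.1276]
ee_rot: [0.217, -0.006, 0.976, 0.001]
wrist_force: [-0.4, -0.4, -0.1]
finger_gap: 0.385
gripper_force: 0.0
off x,y [ 0.0005 -0.0002] tcp s 0.0583 f tool [ 0.38 -0.39 -0.06] tq [ 0.007  0.215 -0.02 ] gap 0.385
t 10.48 d [-0.0005  0.0002  0.0133] rv [-0.001   0.0012  0.0011]
```

View pics/f_scene.png

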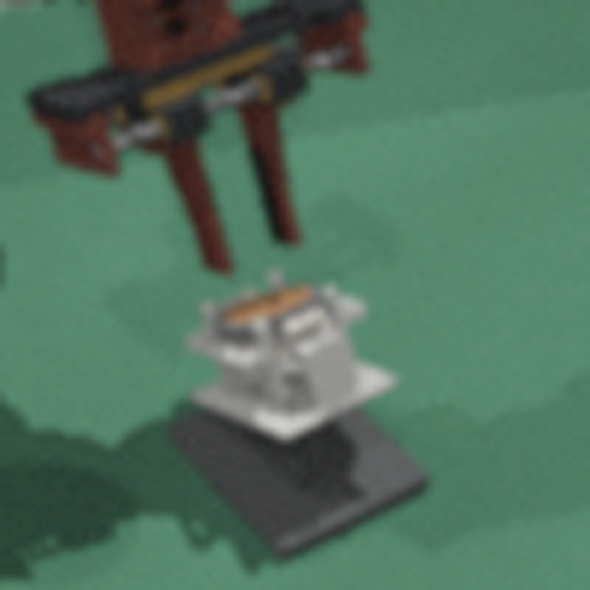

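Picture f shows coaster A lying in the mouth among the four bars at about (270,303).

In the tool's units: 0.022 m is 1.1, 0.018 m is 0.9.

```bash
python3 drive.py '[[[0,0,0,0,0,0],[0,0,0,0,0,0],[0,0,0,0,0,0],[0,0,0,0,0,0],[0,0,0,0,0,0],[0,0,0,0,0,0],[0,0,0,0,0,0],[0,0,0.3,0,0,0],[0,0,0.6,0,0,0],[0,0,0.9,0,0,0],[0,0,1.1,0,0,0],[0,0,1.1,0,0,0]]]' 0 6; python3 st.py
python3 drive.py '[[[0,0,0.05,0,0,0],[0,0,0.1,0,0,0],[0,0,0.15,0,0,0],[0,0,0.15,0,0,0]]]' >/dev/null; python3 st.py
```

```text
t: 11.53
eef_pos: [0.5608, -0.1181, 0.1058]
ee_rot: [0.216, -0.006, 0.976, 0.001]
wrist_force: [-0.1, -0.4, 0.1]
finger_gap: 0.008
gripper_force: 0.0
off x,y [0.0017 0.0001] tcp s 0.0347 f tool [ 0.06 -0.35 -0.11] tq [-0.031  0.172  0.014] gap 0.008
t 11.53 d [-0.0016 -0.0001 -0.0103] rv [-0.0002 -0.0012  0.0009]
off x,y [ 0.0004 -0.0002] tcp s 0.0334 f tool [ 0.45 -0.98 -0.66] tq [-0.064  0.213 -0.031] gap 0.004
t 11.87 d [-0.0004  0.0002 -0.0116] rv [-0.0012  0.0015  0.0012]
```

```bash
for i in a; do python3 drive.py '[[[0,0,0.05,0,0,0],[0,0,0.1,0,0,0],[0,0,0.1,0,0,0]]]' >/dev/null; python3 st.py; done; python3 drive.py '[[[0,0,0.05,0,0,0],[0,0,0.1,0,0,0],[0,0,0.1,0,0,0]]]' >/dev/null; python3 st.py
```

```text
off x,y [ 0.0003 -0.0002] tcp s 0.0314 f tool [ 0.03 -0.05 -0.62] tq [-0.013  0.086  0.019] gap 0.003
t 12.12 d [-0.0004  0.0002 -0.0136] rv [-0.0012  0.0016  0.0011]
off x,y [ 0.0001 -0.0003] tcp s 0.0299 f tool [ 0.6   0.08 -4.78] tq [-0.057  0.297 -0.005] gap 0.006
t 12.37 d [-0.0001  0.0003 -0.0151] rv [-0.0014  0.002   0.0012]
```

```bash
python3 drive.py '[[[0,0,0.05,0,0,0],[0,0,0.1,0,0,0],[0,0,0.15,0,0,0],[0,0,0.15,0,0,0]]]' >/dev/null; python3 st.py;  python3 drive.py '[[[0,0,0.05,0,0,0],[0,0,0.1,0,0,0],[0,0,0.15,0,0,0],[0,0,0.15,0,0,0]]]' >/dev/null; python3 st.py
```

```text
off x,y [-0.0002 -0.0004] tcp s 0.0269 f tool [ 0.24 -0.92 -5.41] tq [-0.022  0.314  0.032] gap 0.006
t 12.7 d [ 0.0001  0.0004 -0.0181] rv [-0.0017  0.0024  0.0013]
off x,y [-0.0002 -0.0004] tcp s 0.0241 f tool [ 0.37 -1.38 -5.41] tq [-0.134  0.341 -0.018] gap 0.001
t 13.03 d [ 0.0002  0.0003 -0.0209] rv [-0.0015  0.0025  0.0013]
```

```bash
python3 drive.py '[[[0,0,0.05,0,0,0],[0,0,0.1,0,0,0],[0,0,0.15,0,0,0],[0,0,0.15,0,0,0]]]' >/dev/null; python3 st.py;  python3 drive.py '[[[0,0,0.05,0,0,0],[0,0,0.1,0,0,0],[0,0,0.15,0,0,0],[0,0,0.15,0,0,0]]]' >/dev/null; python3 st.py
```

```text
off x,y [ 0.0003 -0.0003] tcp s 0.0203 f tool [-1.07 -0.02 -0.58] tq [-0.013  0.156 -0.041] gap 0.005
t 13.37 d [-0.0003  0.0003 -0.0247] rv [-0.0013  0.0017  0.0011]
off x,y [ 0.0005 -0.0003] tcp s 0.0172 f tool [ 0.71 -0.65 -4.07] tq [-0.063  0.344  0.054] gap 0.005
t 13.7 d [-0.0005  0.0002 -0.0278] rv [-0.0011  0.0013  0.0011]
```

In the tool's units: 0.003 m is 0.15, 0.002 m is 0.1.

```bash
python3 drive.py '[[[0,0,0.05,0,0,0],[0,0,0.1,0,0,0],[0,0,0.15,0,0,0],[0,0,0.15,0,0,0]]]' >/dev/null; python3 st.py;  python3 drive.py '[[[0,0,0.05,0,0,0],[0,0,0.1,0,0,0],[0,0,0.15,0,0,0],[0,0,0.15,0,0,0]]]' >/dev/null; python3 st.py
```

```text
off x,y [ 0.0005 -0.0002] tcp s 0.0141 f tool [ 0.48 -0.   -3.68] tq [ 0.008  0.32  -0.029] gap 0.006
t 14.03 d [-0.0005  0.0002 -0.0309] rv [-0.0011  0.0014  0.001 ]
off x,y [ 0.0005 -0.0002] tcp s 0.0109 f tool [ 0.25  0.79 -2.27] tq [0.015 0.204 0.005] gap 0.005
t 14.37 d [-0.0005  0.0002 -0.0341] rv [-0.001   0.0015  0.0009]
```

```bash
python3 drive.py '[[[0,0,0.05,0,0,0],[0,0,0.1,0,0,0],[0,0,0.1,0,0,0]]]' >/dev/null; python3 st.py;  python3 drive.py '[[[0,0,0.05,0,0,0],[0,0,0.075,0,0,0],[0,0,0.075,0,0,0]]]' >/dev/null; python3 st.py
```

```text
off x,y [ 0.0004 -0.0002] tcp s 0.0091 f tool [ 0.08 -0.19 -3.09] tq [ 0.009  0.231 -0.021] gap 0.003
t 14.62 d [-0.0005  0.0002 -0.0359] rv [-0.0011  0.0014  0.001 ]
off x,y [ 0.0005 -0.0002] tcp s 0.0078 f tool [ 0.84  0.8  -2.93] tq [-0.076  0.212  0.057] gap 0.002
t 14.87 d [-0.0005  0.0002 -0.0372] rv [-0.001   0.0013  0.0011]
```

In the tool's units: 0.002 m is 0.1, 0.001 m is 0.05.

```bash
python3 drive.py '[[[0,0,0.05,0,0,0],[0,0,0.1,0,0,0],[0,0,0.1,0,0,0]]]' >/dev/null; python3 st.py;  python3 drive.py '[[[0,0,-0.1,0,0,0],[0,0,-0.2,0,0,0],[0,0,-0.3,0,0,0],[0,0,-0.3,0,0,0]]]' >/dev/null; python3 st.py; python3 drive.py '[[[0,0,-1,0,0,0],[0,0,-2.5,0,0,0],[0,0,-3.5,0,0,0],[0,0,-3.5,0,0,0],[0,0,-3.5,0,0,0]]]' 1.0 5
python3 - <<'E'
from h import *
rel((.5915,.1825,.06),down(0));rel((.5915,.1825,.06),down(180))
print(r.observe()["joint_positions"].round(2))
E
```

```text
off x,y [ 0.0004 -0.0002] tcp s 0.0057 f tool [ 0.66  0.45 -3.75] tq [-0.015  0.201 -0.028] gap 0.009
t 15.12 d [-0.0005  0.0002 -0.0393] rv [-0.0011  0.0014  0.001 ]
off x,y [ 0.0004 -0.0003] tcp s 0.0121 f tool [ 0.36 -0.34 -0.43] tq [0.034 0.154 0.034] gap 0.005
t 15.45 d [-0.0004  0.0002 -0.0329] rv [-0.0012  0.0015  0.0011]
t: 15.87
eef_pos: [0.5423, -0.1188, 0.15]
ee_rot: [0.218, -0.005, 0.976, 0.0]
wrist_force: [0.2, -0.1, -0.3]
finger_gap: 0.347
gripper_force: 0.0
t 15.87 d [-0.0094  0.301   0.1031] rv [0.3455 0.3455 1.5541]
t 15.87 d [-0.0094  0.301   0.1031] rv [-0.3445  0.3445 -1.5321]
[-0.38 -0.43  1.88  0.17  1.28 -1.97]
```

```bash
python3 -c "
from h import *
rel((.5915,.1825,.06),down(90))"
python3 drive.py '[[[0,2,0,0,0.4,0],[0,4,0,0,0.8,0],[0,6,0,0,1.2,0],[0,8,0,0,1.72,0.04],[0,10,0,0,1.72,0.04],[0,12,1,0,1.72,0.04],[0,14,2,0,1.72,0.04],[0,15.05,4,0,1.72,0.04],[-0.45,15.05,5,0,1.72,0.04],[-0.45,15.05,5,0,1.72,0.04],[-0.45,15.05,5,0,1.72,0.04],[-0.45,15.05,5,0,1.72,0.04]]]' 1.0
python3 -c "
from h import *
rel((.5915,.1825,.004),down(90))"
```

```text
t 15.87 d [-0.0094  0.301   0.1031] rv [0.     0.4399 0.011 ]
t: 16.87
eef_pos: [0.5886, 0.1825, 0.0608]
ee_rot: [0.003, -0.001, 1.0, 0.0]
wrist_force: [0.7, -0.5, 0.7]
finger_gap: 0.999
gripper_force: 0.0
t 16.87 d [-0.0025 -0.0001  0.0569] rv [0.0001 0.0058 0.0012]
```

In the tool's units: 0.0565 m is 2.825, 0.04 m is 2, 0.006 rad is 0.024.

```bash
python3 drive.py '[[[-0.125,0,1,0,0.024,0.004],[-0.125,0,2,0,0.024,0.004],[-0.125,0,2.825,0,0.024,0.004],[-0.125,0,2.825,0,0.024,0.004],[-0.125,0,2.825,0,0.024,0.004],[-0.125,0,2.825,0,0.024,0.004]]]'
python3 drive.py '[[[0,0,0,0,0,0],[0,0,0,0,0,0],[0,0,0,0,0,0],[0,0,0,0,0,0],[0,0,0,0,0,0],[0,0,0,0,0,0]]]' 0.6 8
python3 drive.py '[[[0,0,-1,0,0,0],[0,0,-2,0,0,0],[1.5,-0.75,-2.5,0,0,0],[3.5,-1.5,-2.5,0,0,0],[5.5,-2.25,-2.5,0,0,0],[7.125,-3,-2.5,0,0,0],[7.125,-3,-1.5,0,0,0],[7.125,-3,-0.75,0,0,0],[7.125,-3,-0.25,0,0,0],[7.125,-3,-0.05,0,0,0],[7.125,-3,-0.025,0,0,0],[7.125,-3,-0.025,0,0,0]]]'
```

```text
t: 17.37
eef_pos: [0.593, 0.1828, 0.0078]
ee_rot: [0.002, 0.0, 1.0, 0.001]
wrist_force: [0.8, 0.7, 0.3]
finger_gap: 0.998
gripper_force: 0.0
t: 17.87
eef_pos: [0.5924, 0.183, 0.0059]
ee_rot: [0.001, -0.0, 1.0, 0.0]
wrist_force: [-0.8, 0.4, 2.6]
finger_gap: 0.702
gripper_force: 8.0
t: 18.87
eef_pos: [0.4499, 0.123, 0.0054]
ee_rot: [0.001, -0.0, 1.0, 0.0]
wrist_force: [0.3, -0.5, -0.5]
finger_gap: 0.698
gripper_force: 8.0
```

The manual's scale: shifts go in units of 20 mm and turns go in units of 0.25 rad. Converting my numbers, 0.0015 m is 0.075, 0.875 rad is 3.5.

```bash
python3 drive.py '[[[0,0,0,0,0,0],[0,0,0,0,0,0],[0,0,0,0,0,0],[0,0,0,0,0,0.5],[0,0,0.075,0,0,1],[0,0,0.075,0,0,1.5],[0,0,0.075,0,0,2],[0,0,0.075,0,0,2.5],[0,0,0.075,0,0,3],[0,0,0.075,0,0,3.5]]]' 1.0 5
python3 drive.py '[[[0,0,0,0,0,0.5],[0,0,0,0,0,1],[0,0,0,0,0,1.5],[0,0,0,0,0,2],[0,0,0,0,0,2.5],[0,0,0,0,0,2.78],[0,0,0,0,0,2.78],[0,0,0,0,0,2.78]]]' 
python3 drive.py '[[[0,0,0,0,0,0],[0,0,0,0,0,0],[0,0,0,0,0,0],[0,0,0,0,0,0],[0,0,0,0,0,0],[0,0,0,0,0,0]]]' 0.6 5
python3 drive.py '[[[0,0,0,0,0,0],[0,0,0,0,0,0],[0,0,0,0,0,0],[0,0,0,0,0,-0.5],[0,0,0,0,0,-1],[0,0,0,0,0,-1.5],[0,0,0,0,0,-2],[0,0,0,0,0,-2.5],[0,0,0,0,0,-3],[0,0,0,0,0,-3.5]]]' 1.0
python3 drive.py '[[[0,0,0,0,0,-0.5],[0,0,0,0,0,-1],[0,0,0,0,0,-1.5],[0,0,0,0,0,-2],[0,0,0,0,0,-2.5],[0,0,0,0,0,-2.784],[0,0,0,0,0,-2.784],[0,0,0,0,0,-2.784]]]' 
python3 drive.py '[[[0,0,0,0,0,0],[0,0,0,0,0,0],[0,0,0,0,0,0],[0,0,0,0,0,0],[0,0,0,0,0,0],[0,0,0,0,0,0]]]' 0.6 6
```

```text
t: 19.7
eef_pos: [0.4499, 0.1229, 0.0043]
ee_rot: [0.001, 0.426, 0.905, 0.001]
wrist_force: [0.0, -0.7, 0.6]
finger_gap: 0.999
gripper_force: 0.0
t: 20.37
eef_pos: [0.4498, 0.1229, 0.0042]
ee_rot: [0.0, 0.706, 0.708, 0.001]
wrist_force: [0.5, 0.4, -0.1]
finger_gap: 1.0
gripper_force: 0.0
t: 20.87
eef_pos: [0.4496, 0.1229, 0.004]
ee_rot: [0.0, 0.707, 0.708, 0.001]
wrist_force: [-0.9, 0.5, 0.4]
finger_gap: 0.702
gripper_force: 5.0
t: 21.7
eef_pos: [0.4496, 0.1229, 0.004]
ee_rot: [0.001, 0.337, 0.941, 0.001]
wrist_force: [-0.8, -0.1, -0.8]
finger_gap: 0.999
gripper_force: 0.0
t: 22.37
eef_pos: [0.4496, 0.1229, 0.004]
ee_rot: [0.001, 0.001, 1.0, 0.0]
wrist_force: [-0.1, -0.6, 0.7]
finger_gap: 1.004
gripper_force: 0.0
t: 22.87
eef_pos: [0.4496, 0.1229, 0.004]
ee_rot: [0.001, -0.001, 1.0, 0.0]
wrist_force: [0.5, -0.3, 0.4]
finger_gap: 0.701
gripper_force: 6.0
```

Lift, then go above the mouth.

In the tool's units: -0.15 m is -7.5, -0.12 m is -6.

```bash
python3 drive.py '[[[0,0,-1,0,0,0],[0,0,-2.5,0,0,0],[0,0,-4,0,0,0],[0,0,-6,0,0,0],[0,0,-7.5,0,0,0],[0,0,-7.5,0,0,0],[0,0,-7.5,0,0,0]]]' - 8
python3 -c "
from h import *
Rt=down(90.6,25);rel(np.array([.577,-.118,.075])-Rt[:,2]*.059,Rt)"
```

```text
t: 23.45
eef_pos: [0.4505, 0.123, 0.1563]
ee_rot: [0.003, -0.001, 1.0, 0.001]
wrist_force: [0.0, -0.4, -0.9]
finger_gap: 0.7
gripper_force: 8.0
t 23.45 d [-0.1011 -0.2414  0.0281] rv [-0.0005 -0.4301 -0.0096]
```

```bash
python3 drive.py '[[[-1,-2,0,0,-0.4,0],[-2,-4,0,0,-0.8,0],[-2.5,-6,0,0,-1.2,0],[-3.5,-8,0,0,-1.68,-0.04],[-4.5,-10,0.5,0,-1.744,-0.04],[-5.1,-12.075,1,0,-1.744,-0.04],[-5.1,-12.075,1.25,0,-1.744,-0.04],[-5.1,-12.075,1.25,0,-1.744,-0.04],[-5.1,-12.075,1.25,0,-1.744,-0.04],[-5.1,-12.075,1.25,0,-1.744,-0.04],[-5.1,-12.075,1.25,0,-1.744,-0.04]]]' - 6; python3 st.py
```

```text
t: 24.37
eef_pos: [0.5517, -0.1173, 0.129]
ee_rot: [0.217, -0.006, 0.976, 0.001]
wrist_force: [0.1, -1.2, -1.0]
finger_gap: 0.7
gripper_force: 6.0
off x,y [0.0001 0.001 ] tcp s 0.0596 f tool [ 0.39 -1.16  0.97] tq [-0.041  0.211  0.006] gap 0.7
t 24.37 d [-0.0001 -0.001   0.0146] rv [-0.0001  0.0013  0.0024]
```

```bash
python3 drive.py '[[[0.015,-0.06,0.3,0,0,0],[0.015,-0.06,0.6,0,0,0],[0.015,-0.06,0.85,0,0,0],[0.015,-0.06,1.05,0,0,0],[0.015,-0.06,1.05,0,0,0],[0.015,-0.06,1.05,0,0,0]]]' >/dev/null; python3 st.py
python3 drive.py '[[[0,0,0.05,0,0,0],[0,0,0.1,0,0,0],[0,0,0.15,0,0,0],[0,0,0.15,0,0,0]]]' >/dev/null; python3 st.py
```

```text
off x,y [ 0.0007 -0.0012] tcp s 0.0381 f tool [ 0.58 -0.11 -0.43] tq [-0.011  0.157  0.01 ] gap 0.7
t 24.87 d [-0.0007  0.0012 -0.0069] rv [-0.0005  0.0004  0.0013]
off x,y [ 0.0004 -0.0015] tcp s 0.0356 f tool [ 1.42 -0.49  0.41] tq [-0.077  0.308  0.024] gap 0.703
t 25.2 d [-0.0004  0.0015 -0.0094] rv [-0.001   0.0011  0.001 ]
```

y needs about +0.001.

In the tool's units: 0.001 m is 0.05, 0.003 m is 0.15.

```bash
python3 drive.py '[[[0.02,0.05,0,0,0,0],[0.02,0.05,0.05,0,0,0],[0.02,0.05,0.15,0,0,0],[0.02,0.05,0.15,0,0,0]]]' >/dev/null; python3 st.py
python3 drive.py '[[[0,0,0.05,0,0,0],[0,0,0.1,0,0,0],[0,0,0.15,0,0,0],[0,0,0.15,0,0,0]]]' >/dev/null; python3 st.py
```

```text
off x,y [ 0.001  -0.0005] tcp s 0.0322 f tool [ 0.36 -0.11  0.95] tq [ 0.029  0.181 -0.018] gap 0.703
t 25.53 d [-0.001   0.0005 -0.0128] rv [-0.001   0.0009  0.001 ]
off x,y [ 0.0009 -0.0005] tcp s 0.0294 f tool [ 0.62 -1.02 -0.01] tq [-0.054  0.213 -0.003] gap 0.704
t 25.87 d [-0.0009  0.0005 -0.0156] rv [-0.0009  0.001   0.001 ]
```

In the tool's units: 0.003 m is 0.15, 0.002 m is 0.1.

```bash
python3 drive.py '[[[0.02,0,0.05,0,0,0],[0.02,0,0.1,0,0,0],[0.02,0,0.15,0,0,0],[0.02,0,0.15,0,0,0]]]' >/dev/null; python3 st.py
python3 drive.py '[[[0,0,0.05,0,0,0],[0,0,0.075,0,0,0],[0,0,0.075,0,0,0]]]' >/dev/null; python3 st.py
```

```text
off x,y [ 0.001  -0.0005] tcp s 0.0266 f tool [-0.68  0.15  0.97] tq [-0.06   0.062  0.037] gap 0.703
t 26.2 d [-0.001   0.0005 -0.0184] rv [-0.001   0.0017  0.0011]
off x,y [ 0.0009 -0.0005] tcp s 0.0252 f tool [-1.38  0.83 -0.55] tq [-0.08   0.09   0.002] gap 0.703
t 26.45 d [-0.001   0.0005 -0.0198] rv [-0.0011  0.0018  0.0011]
```

```bash
python3 drive.py '[[[-0.02,0,0.05,0,0,0],[-0.02,0,0.075,0,0,0],[-0.02,0,0.075,0,0,0]]]' >/dev/null; python3 st.py
python3 drive.py '[[[0,0,0,0,0,0],[0,0,0,0,0,0],[0,0,0,0,0,0],[0,0,-0.5,0,0,0],[0,0,-1,0,0,0],[0,0,-1.5,0,0,0],[0,0,-1.5,0,0,0],[0,0,-1.5,0,0,0]]]' 0.95;  python3 drive.py '[[[0,0,0,0,0,0],[0,0,0,0,0,0],[0,0,0,0,0,0],[0,0,0,0,0,0],[0,0,0,0,0,0],[0,0,0,0,0,0],[0,0,0,0,0,0],[0,0,0,0,0,0],[0,0,0,0,0,0],[0,0,0,0,0,0],[0,0,0,0,0,0]]]' 0 6
python3 drive.py '[[[0,0,0,0,0,0],[0,0,0,0,0,0],[0,0,0,0,0,0],[0,0,0,0,0,0],[0,0,0,0,0,0]]]'; python3 st.py
python3 - <<'E'
from h import *
for n,x,y in(('scene',245,150),):
    c=vision.capture(n);cv2.imwrite('pics/g_'+n+'.png',cv2.resize(c['frame'][y:y+100,x:x+100],(590,590),interpolation=cv2.INTER_CUBIC)[...,::-1])
E
```

```text
off x,y [ 0.0005 -0.0006] tcp s 0.0241 f tool [ 1.14  0.26 -4.99] tq [-0.194  0.389 -0.004] gap 0.698
t 26.7 d [-0.0005  0.0006 -0.0209] rv [-0.0013  0.0016  0.0012]
t: 27.37
eef_pos: [0.554, -0.1191, 0.1252]
ee_rot: [0.218, -0.005, 0.976, -0.0]
wrist_force: [0.2, 0.1, 1.2]
finger_gap: 0.948
gripper_force: 0.0
t: 28.28
eef_pos: [0.5536, -0.1188, 0.1233]
ee_rot: [0.217, -0.005, 0.976, 0.0]
wrist_force: [0.4, -0.8, -0.0]
finger_gap: 0.148
gripper_force: 0.0
t: 28.7
eef_pos: [0.5536, -0.1188, 0.1233]
ee_rot: [0.217, -0.006, 0.976, 0.0]
wrist_force: [-0.6, 1.0, 0.3]
finger_gap: 0.007
gripper_force: 0.0
off x,y [ 0.0008 -0.0005] tcp s 0.0537 f tool [ 0.41  1.01 -0.49] tq [-0.029  0.21   0.03 ] gap 0.007
t 28.7 d [-0.0008  0.0005  0.0087] rv [-0.0011  0.0014  0.0011]
```

View pics/g_scene.png

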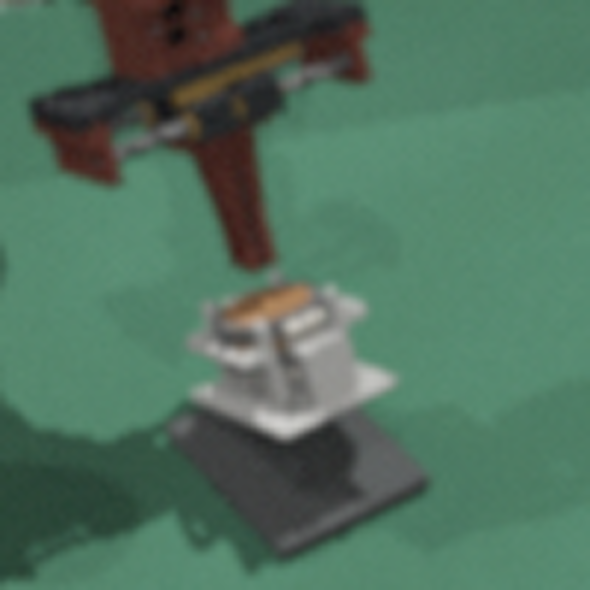

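Picture g shows coaster B lying level in the mouth at about (270,303), with the shut fingers above it. Next I press it in.

```bash
python3 drive.py '[[[-0.02,0.015,0.4,0,0,0],[-0.02,0.015,0.8,0,0,0],[-0.02,0.015,1.05,0,0,0],[-0.02,0.015,1.1,0,0,0],[-0.02,0.015,1.1,0,0,0]]]' >/dev/null; python3 st.py
python3 drive.py '[[[0,0,0.05,0,0,0],[0,0,0.1,0,0,0],[0,0,0.15,0,0,0],[0,0,0.15,0,0,0]]]' >/dev/null; python3 st.py
```

```text
off x,y [ 0.0011 -0.    ] tcp s 0.0306 f tool [ 0.25 -1.06  0.35] tq [-0.002  0.208  0.016] gap 0.006
t 29.17 d [-0.0011 -0.     -0.0144] rv [-0.0004 -0.0004  0.0011]
off x,y [-0.0001 -0.0004] tcp s 0.0291 f tool [ 0.75 -0.13 -3.48] tq [-0.08   0.283 -0.004] gap 0.006
t 29.5 d [ 0.      0.0003 -0.0159] rv [-0.0014  0.0021  0.0012]
```

In the tool's units: 0.003 m is 0.15, 0.002 m is 0.1.

```bash
python3 drive.py '[[[0,0,0.05,0,0,0],[0,0,0.1,0,0,0],[0,0,0.15,0,0,0],[0,0,0.15,0,0,0]]]' >/dev/null; python3 st.py
python3 drive.py '[[[0,0,0.05,0,0,0],[0,0,0.1,0,0,0],[0,0,0.15,0,0,0],[0,0,0.15,0,0,0]]]' >/dev/null; python3 st.py
```

```text
off x,y [-0.0003 -0.0001] tcp s 0.0269 f tool [ 3.01  1.91 -9.66] tq [-0.303  0.727  0.012] gap 0.005
t 29.83 d [ 0.0002  0.0001 -0.0181] rv [-0.0011  0.0022  0.0014]
off x,y [-0.0004 -0.    ] tcp s 0.0241 f tool [  3.51   2.81 -11.02] tq [-0.396  0.806  0.011] gap 0.008
t 30.17 d [ 0.0003 -0.     -0.0209] rv [-0.0008  0.0023  0.0015]
```

```bash
python3 drive.py '[[[0,0,0.05,0,0,0],[0,0,0.1,0,0,0],[0,0,0.15,0,0,0],[0,0,0.15,0,0,0]]]' >/dev/null; python3 st.py
python3 drive.py '[[[0,0,0.05,0,0,0],[0,0,0.1,0,0,0],[0,0,0.1,0,0,0]]]' >/dev/null; python3 st.py
```

```text
off x,y [-0.0007 -0.0002] tcp s 0.0205 f tool [ 0.17  0.43 -5.41] tq [-0.255  0.111  0.03 ] gap 0.005
t 30.5 d [ 0.0006  0.0002 -0.0245] rv [-0.0012  0.0035  0.0013]
off x,y [-0.0007 -0.0002] tcp s 0.0183 f tool [-0.81  1.71 -4.47] tq [-0.242  0.132 -0.039] gap 0.01
t 30.75 d [ 0.0006  0.0002 -0.0267] rv [-0.0011  0.0034  0.0013]
```

In the tool's units: 0.003 m is 0.15, 0.002 m is 0.1.

```bash
python3 drive.py '[[[0.015,0,0.05,0,0,0],[0.015,0,0.1,0,0,0],[0.015,0,0.15,0,0,0],[0.015,0,0.15,0,0,0]]]' >/dev/null; python3 st.py
python3 drive.py '[[[0,0,0.05,0,0,0],[0,0,0.1,0,0,0],[0,0,0.15,0,0,0],[0,0,0.15,0,0,0]]]' >/dev/null; python3 st.py
```

```text
off x,y [-0.0006 -0.0002] tcp s 0.0154 f tool [-1.34  1.38 -5.27] tq [-0.185 -0.015  0.02 ] gap 0.007
t 31.08 d [ 0.0005  0.0002 -0.0296] rv [-0.0012  0.0039  0.0012]
off x,y [-0.0006 -0.0002] tcp s 0.0124 f tool [-0.85  1.84 -4.59] tq [-0.314 -0.028 -0.01 ] gap 0.01
t 31.42 d [ 0.0005  0.0001 -0.0326] rv [-0.0011  0.0038  0.0012]
```

```bash
python3 drive.py '[[[0,0,0.025,0,0,0],[0,0,0.05,0,0,0],[0,0,0.05,0,0,0]]]' >/dev/null; python3 st.py
python3 drive.py '[[[0,0,0.025,0,0,0],[0,0,0.05,0,0,0],[0,0,0.05,0,0,0]]]' >/dev/null; python3 st.py
```

```text
off x,y [-0.0003 -0.0003] tcp s 0.011 f tool [-1.36  0.6  -3.45] tq [-0.213 -0.201 -0.012] gap 0.007
t 31.67 d [ 0.0002  0.0003 -0.034 ] rv [-0.0013  0.0033  0.0011]
off x,y [ 0.0001 -0.0004] tcp s 0.0098 f tool [-2.81  1.1  -3.8 ] tq [-0.178 -0.329  0.012] gap 0.007
t 31.92 d [-0.0002  0.0003 -0.0352] rv [-0.0014  0.0025  0.0011]
```

In the tool's units: -0.0006 m is -0.03, 0.0005 m is 0.025.

```bash
python3 drive.py '[[[-0.03,0,0.025,0,0,0],[-0.03,0,0.05,0,0,0],[-0.03,0,0.05,0,0,0]]]' >/dev/null; python3 st.py
python3 drive.py '[[[0,0,0.025,0,0,0],[0,0,0.05,0,0,0],[0,0,0.05,0,0,0]]]' >/dev/null; python3 st.py
```

```text
off x,y [ 0.     -0.0003] tcp s 0.0085 f tool [-2.07  1.   -5.09] tq [-0.088 -0.258  0.02 ] gap 0.005
t 32.17 d [-0.0001  0.0003 -0.0365] rv [-0.0012  0.0013  0.0011]
off x,y [-0.     -0.0003] tcp s 0.0078 f tool [-0.61 -0.04 -5.94] tq [-0.098 -0.035  0.011] gap 0.005
t 32.42 d [-0.      0.0003 -0.0372] rv [-0.0012  0.0013  0.0012]
```

In the tool's units: -0.0045 m is -0.225, -0.003 m is -0.15.

```bash
python3 drive.py '[[[0,0,-0.05,0,0,0],[0,0,-0.1,0,0,0],[0,0,-0.15,0,0,0],[0,0,-0.225,0,0,0],[0,0,-0.225,0,0,0],[0,0,-0.225,0,0,0]]]' >/dev/null; python3 st.py
python3 drive.py '[[[0,0,-1,0,0,0],[0,0,-2.5,0,0,0],[0,0,-4,0,0,0],[0,0,-5,0,0,0],[0,0,-5,0,0,0],[0,0,-5,0,0,0]]]'
python3 - <<'E'
from h import *
p=[]
for n,x,y in(('scene',265,185),('top',315,170)):
    c=vision.capture(n);p.append(cv2.resize(c['frame'][y:y+60,x:x+50],(400,480),interpolation=cv2.INTER_CUBIC)[...,::-1])
cv2.imwrite('pics/h.png',np.hstack(p))
E
```

```text
off x,y [ 0.0008 -0.0002] tcp s 0.0117 f tool [-0.01 -0.34 -3.36] tq [-0.042  0.205  0.003] gap 0.005
t 32.92 d [-0.0008  0.0002 -0.0333] rv [-0.0009 -0.0003  0.001 ]
t: 33.42
eef_pos: [0.5294, -0.1188, 0.1768]
ee_rot: [0.217, -0.005, 0.976, 0.0]
wrist_force: [0.3, 0.5, -0.3]
finger_gap: 0.007
gripper_force: 0.0
```

View pics/h.png

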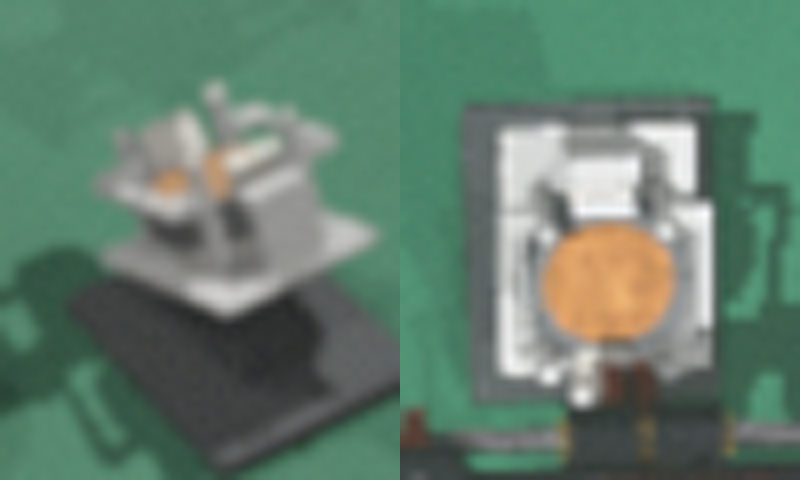

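Picture h, top half: the cork is deep in the head at (610,283) and the far lip is shut. The fingers partly hide the near lip, so I'll check the coaster's height by touch.

In the tool's units: 0.09 m is 4.5, 0.08 m is 4.

```bash
python3 drive.py '[[[0,0,1.5,0,0,0],[0,0,3,0,0,0],[0,0,4,0,0,0],[0,0,4.5,0,0,0],[0,0,4.5,0,0,0],[0,0,4.5,0,0,0]]]' >/dev/null; python3 st.py
python3 drive.py '[[[0,0,0.05,0,0,0],[0,0,0.15,0,0,0],[0,0,0.15,0,0,0]]]' >/dev/null; python3 st.py
```

```text
off x,y [0.0011 0.0001] tcp s 0.0211 f tool [-0.73  0.27 -0.12] tq [0.021 0.215 0.01 ] gap 0.003
t 34.02 d [-0.0011 -0.0001 -0.0239] rv [-0.     -0.0014  0.001 ]
off x,y [-0.0009 -0.0005] tcp s 0.0202 f tool [0.53 0.19 0.06] tq [-0.026  0.151  0.008] gap 0.005
t 34.27 d [ 0.0008  0.0005 -0.0248] rv [-0.0018  0.0033  0.0013]
```

```bash
python3 drive.py '[[[0,0,0.05,0,0,0],[0,0,0.15,0,0,0],[0,0,0.15,0,0,0]]]' >/dev/null; python3 st.py
python3 drive.py '[[[0,0,0.025,0,0,0],[0,0,0.075,0,0,0],[0,0,0.075,0,0,0]]]' >/dev/null; python3 st.py
python3 drive.py '[[[0,0,0.025,0,0,0],[0,0,0.075,0,0,0],[0,0,0.075,0,0,0]]]' >/dev/null; python3 st.py
```

```text
off x,y [ 0.     -0.0003] tcp s 0.0161 f tool [-0.3   0.27 -0.22] tq [ 0.015  0.166 -0.015] gap 0.009
t 34.52 d [-0.0001  0.0003 -0.0289] rv [-0.0012  0.0015  0.001 ]
off x,y [ 0.0001 -0.0002] tcp s 0.0145 f tool [-0.46  0.45  0.29] tq [-0.034  0.161  0.044] gap 0.009
t 34.77 d [-0.0002  0.0002 -0.0305] rv [-0.001   0.0011  0.001 ]
off x,y [ 0.0001 -0.0002] tcp s 0.0129 f tool [-0.25  0.6  -0.62] tq [0.006 0.171 0.032] gap 0.009
t 35.02 d [-0.0002  0.0002 -0.0321] rv [-0.001   0.0011  0.0011]
```

In the tool's units: 0.001 m is 0.05, 0.0005 m is 0.025.

```bash
python3 drive.py '[[[0,0,0.025,0,0,0],[0,0,0.05,0,0,0],[0,0,0.05,0,0,0]]]' >/dev/null; python3 st.py
python3 drive.py '[[[0,0,0.025,0,0,0],[0,0,0.05,0,0,0],[0,0,0.05,0,0,0]]]' >/dev/null; python3 st.py
python3 drive.py '[[[0,0,0.025,0,0,0],[0,0,0.05,0,0,0],[0,0,0.05,0,0,0]]]' >/dev/null; python3 st.py
```

```text
off x,y [ 0.0001 -0.0002] tcp s 0.012 f tool [-0.52 -0.39 -0.58] tq [-0.003  0.129 -0.038] gap 0.006
t 35.27 d [-0.0001  0.0002 -0.033 ] rv [-0.001   0.0012  0.0011]
off x,y [-0.     -0.0003] tcp s 0.0114 f tool [ 0.96 -0.46 -4.05] tq [-0.092  0.494 -0.005] gap 0.007
t 35.52 d [ 0.      0.0003 -0.0336] rv [-0.0011  0.0013  0.0011]
off x,y [-0.0001 -0.0003] tcp s 0.0102 f tool [ 2.09  1.3  -3.86] tq [-0.143  0.485 -0.028] gap 0.004
t 35.77 d [ 0.      0.0002 -0.0348] rv [-0.0011  0.0015  0.0011]
```

```bash
python3 drive.py '[[[0.025,0,0.025,0,0,0],[0.025,0,0.05,0,0,0],[0.025,0,0.05,0,0,0]]]' >/dev/null; python3 st.py
python3 drive.py '[[[0,0,0.025,0,0,0],[0,0,0.05,0,0,0],[0,0,0.05,0,0,0]]]' >/dev/null; python3 st.py
python3 drive.py '[[[0,0,-0.1,0,0,0],[0,0,-0.2,0,0,0],[0,0,-1,0,0,0],[0,0,-2.5,0,0,0],[0,0,-4,0,0,0],[0,0,-5.5,0,0,0],[2,0,-6.5,0,0,0],[4,0,-6.5,0,0,0],[6,0,-6.5,0,0,0],[6,0,-6.5,0,0,0],[6,0,-6.5,0,0,0]]]'
python3 - <<'E'
from h import *
p=[]
for n,x,y in(('scene',270,187),('top',320,180)):
    c=vision.capture(n);p.append(cv2.resize(c['frame'][y:y+42,x:x+40],(400,420),interpolation=cv2.INTER_CUBIC)[...,::-1])
cv2.imwrite('pics/i.png',np.hstack(p))
E
```

```text
off x,y [-0.     -0.0003] tcp s 0.0094 f tool [ 0.05  1.53 -3.6 ] tq [-0.128  0.215  0.022] gap 0.004
t 36.02 d [-0.0001  0.0002 -0.0356] rv [-0.0012  0.0025  0.0011]
off x,y [ 0.     -0.0003] tcp s 0.0083 f tool [-0.56  0.66 -4.32] tq [-0.156  0.059  0.004] gap 0.003
t 36.27 d [-0.0001  0.0002 -0.0367] rv [-0.0012  0.0024  0.0012]
t: 37.18
eef_pos: [0.4077, -0.1202, 0.1462]
ee_rot: [0.216, -0.004, 0.976, 0.001]
wrist_force: [-0.1, 0.3, 0.7]
finger_gap: 0.007
gripper_force: 0.0
```

View pics/i.png

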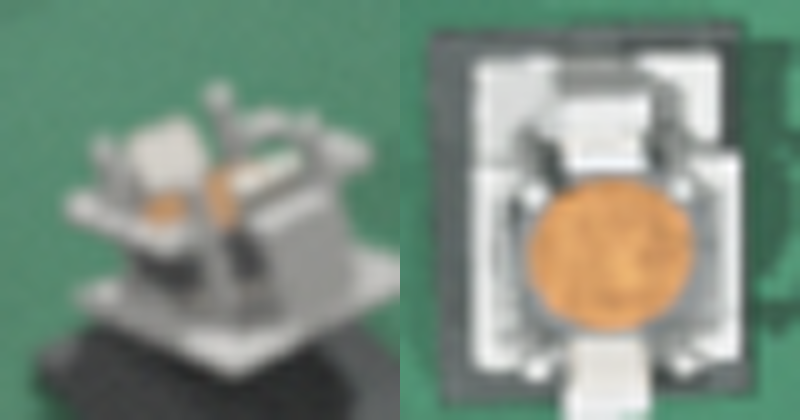

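Picture i: both white lips, far at (605,140) and near at (605,375), are back at their original places and overlap the grey rim. The cork sits level and deep at (612,253), so both coasters are held.

```bash
python3 -c "
from workcell import r, vision, ticket
print(ticket.sign_off())"
```

```text
the job is handed in; nothing more can be done
None
```

Both coasters are loaded in the holder: touch and the last picture show the lips shut over them. The highest pressing force I read was about 11 N, and I handed the job in at about 37 s with the arm clear.

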